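Open a tight preserve jar in the stall's jar holder

ROBOT

A 6-joint arm with a two-finger parallel gripper is mounted at the origin on the work surface. World frame = base frame: x ahead of the robot, y to its left, z up, the work surface at z = 0. Lengths are in m, angles in rad, forces in N, time in s.
With the tool pointing down it reaches from about 0.225 to 0.875 m from the base axis. Payload 3.4 kg.
Tool frame: the origin (TCP) lies where the fingers leave the gripper's body, on its centre line; the fingertips stand 73 mm ahead of it and the grasp point (between the pads) lies 54 mm ahead of it (manip.grip_point_offset is the distance from the TCP to the grasp point, in m); z points along the fingers, y is the line along which they close (so a half turn about z gives the same grasp; the last joint's range is limited). The gripper opens to 85 mm and grips with 20 to 120 N. Pads are 22 mm wide; open, the fingers measure 114 mm over their backs; the gripper's body (76 mm by 85 mm) begins 54 mm behind the grasp point. The pads swing forward as they close: fully open they stand 13 mm farther back than shut.
Start: joints at [1.076, 0.276, 1.505, -0, 1.361, -0.121], TCP at [0.21, 0.535, 0.304] pointing down, gripper open.
Joint ranges: [-2.89, 2.89], [-0.75, 2.08], [0.22, 2.7], [-1.18, 4.32], [0.11, 2.71], [-2.7, 2.7]. Speed limits (rad/s): [2.57, 2.57, 3.14, 3.14, 3.14, 3.14].

INTERFACE

Orientations are given as a unit quaternion [w, x, y, z].
In Python, from rig import sensors, cams, manip, spotter gives the robot as it stands.
- The arm moves only by the tool drive_tool, never from a script. Its argument "targets" is a list of rows, each a list of 4 numbers: the shift along the world's x, y, z in m, then the turn about the world's z in degrees. In form: [[dx, dy, dz, spin], ...]. A call has exactly 5 rows; each row shifts and turns the commanded pose from where the row before left it; what a row does not reach is not made up. A row lasts 1/8 s, in which the tool goes at most 62.5 mm and 10.7 degrees, less where a joint would pass 70% of its speed; a pose out of reach is approached as far as the arm can. A call is refused whole if a number of a shift passes 0.0625 or a number of a turn 10.7, either way. A call with a gripper value outside its range is refused whole. "jaw" is the finger opening in m, from 0 to 0.0854, set as the call begins (left out, the last holds). The fingers move at their own pace and stop on an object; "force" is the grip in N (left out, the last holds). Time passes only in rows, so rows that do not move let the fingers close, or fill a call up. It gives the time, the measured TCP pose, the force and the opening at its end, in the units of the state.
- sensors.get_state(): the state, without advancing time (a new reading comes with each control period).
- cams.get_image(name): name is "scene" or "top" or "wrist"; returns a dict with "color" (480x640x3 uint8, red, green, blue), "intrinsics" (3x3 intrinsics, pixels), "R" (3x3) and "t" (3): a world point X has camera coordinates R X + t. Camera axes: x right, y down, z forward; pixel columns grow to the right and rows downward; lengths in m; the calibration is good to about 2 mm. A picture is of the moment at which its call begins. There is no depth.
- manip.sign_off(): hands the job in, once; it reports no verdict.
Trained networks look in the newest picture that a camera, given by its name, has taken for a name from the list of things; names that differ only in an ending like _2 or _b are one class to them, and where a whole thing is asked for, a point or a joint stands for the part that bears it (a point fixed in the world has none). Each returns a list of dicts, best first, with "score" (0 to 1); they miss things now and then, are a little off and sometimes report something else, mostly with a low value. They report only what shows in the picture. A call takes as long as a camera call. They do not tell look-alikes from the thing itself.
- spotter.find_in(query, camera): "point" ([x, y, z] in m, in world coordinates, good to about 4 mm: the middle of the surface that is visible of it).
- spotter.landmark_of(query, camera): "point" ([x, y, z] in m, in world coordinates, good to about 4 mm: a listed point, or the origin of a listed thing).
The state is a dict: "clock": time; "qpos": joint angles; "qd": joint speeds; "effort": joint torques, N m; "position": TCP position; "ee_rot": TCP orientation; "contact_force": force on the tool from outside, world axes, zero at the start; "moment": the same for the moment, N m; "width": finger opening in m.
Only numpy, scipy, OpenCV 4.12 (cv2) and the standard library are available. Lean on these libraries where they do the work, as an engineer would, in place of code of your own. Each camera call takes 0.05 s, during which the arm holds its last target. There are 200 camera calls.

TASK

Stand the square jar with the gold lid, still closed, fully down in the wooden jar holder, so that the holder keeps it from turning. Then twist the tight lid anticlockwise until it comes free, stop turning there, lift it straight off and finish still holding it level just above the open mouth, with the jar left standing in the holder. Leave the round jar, the spray bottle and the basket where they are.

Things in the scene. Friction and masses are not known exactly. Their poses are not given: they have to be found in the camera images.
- jar: Square glass jar with pale orange fruit: body 60 x 60 mm, 75 mm high with a flat shoulder, then a round neck 42 mm across; 111 mm high with its lid. About 0.4 kg. Origin: centre of its underside; z up, x and y square to its sides; paper label on its -x side. On the bare table it turns along with the tight lid.
- jar_mid (a point): Centre of the jar's square body, 37.5 mm above its underside.
- jar_mouth (a point): Centre of the jar's mouth, 110 mm above the jar's underside (top of the white sprung sealing pad when the lid is off).
- lid: Gold lid on the jar: 59 mm across, 26 mm high, 22 mm deep inside, 0.04 kg, red dot on top towards its +x. Origin: centre of its lower edge, 85 mm above the jar's underside while closed, with 10 mm of bare neck below it. Three lugs hold it and a sprung pad presses it up: it turns stiffly (0.3 to 0.6 N m) without rising, and can carry the jar.
- lid_mid (a point): Centre of the lid, half-way up (13 mm above its lower edge); a good grasp point, gripped across the diameter from above with 40 N or more for the turning. 10 mm of neck below the lid leaves room for fingertips.
- lid_edge (a point): Centre of the lid's lower edge. Turn angle = lid yaw minus jar yaw, modulo 120 degrees, growing anticlockwise from above: starts at -13 to 0, comes free at about 38 degrees (pops up 3 mm), hard stop at about 76; between those it lifts straight off. Turning 60 to 68 degrees suits every start. It is level with jar_mouth when lifted 25 mm.
- holder: Wooden jar holder screwed to the table: 120 x 120 x 6 mm base and a square pocket 64 x 64 mm with upright walls to 26 mm and a flared lead-in above them to about 38 mm over the table. Origin: centre of its underside; x and y square to the pocket. The jar fits in any of the four quarter turns, with 2 mm of play on each side.
- holder_floor (a point): Centre of the pocket's floor, 6 mm above the table; a seated jar's underside rests here.
- round_jar: Bystander: round amber jar with gold lid, 68 mm across, 95 mm high, origin centre of underside.
- sprayer: Bystander: yellow spray bottle with orange trigger head, 76 mm across, about 205 mm high, origin centre of underside.
- basket: Bystander: small woven basket with napkins, 110 mm across, about 95 mm high, origin centre of underside.
Not all that is in view belongs to the job. There is more than one size of the lid; the one meant has the size given above. There is more than one size of the holder; the job needs the larger.

How it is judged:
By the outcome, as a careful person would: the job done as asked, in the order asked, and still so for the second after the job is handed in, while the arm keeps its last pose, push and grip.
It also fails if it takes over 45 s, if anything falls off the work surface, if the arm or the gripper's body presses on something with over 40 N, if the wrist force passes 120 N, or if a joint passes its speed limit or range.

## Working session

There is one attempt and no reset: what is moved stays moved. The work goes in short steps, Python scripts to look and compute and a tool call to move; the robot and the scene stay as the last step left them, time stands still between calls to the robot, and variables do not carry over. Pictures are saved under pics/ and viewed, on a budget of 10 in all, crops included, one or two more only if the job needs it, and the job is handed in when it is done.

Besides the shell and the picture viewer there is one more tool, called after "Request:" as name(argument=value, ...) on one line, values as JSON. drive_tool: Moves the arm, as the interface text tells. Its arguments: {"type":"object","properties":{"targets":{"type":"array","items":{"type":"array","items":{"type":"number"}}},"jaw":{"type":"number"},"force":{"type":"number"}},"required":["targets"]}

```bash
mkdir -p pics; ls; python3 - <<'E'
from rig import sensors, cams, manip, spotter
import cv2,numpy as np
print(sensors.get_state())
for c in ("scene","top"):
    im=cams.get_image(c); cv2.imwrite(f"pics/{c}0.png",im["color"][:,:,::-1])
    print(c,np.round(im["intrinsics"],1).tolist(),np.round(-im["R"].T@im["t"],3))
    for q in ("jar","lid","lid_mid","lid_edge","jar_mid","holder","holder_floor","round_jar","sprayer","basket"):
        print(q,[(np.round(d["point"],3).tolist(),round(d["score"],2)) for d in spotter.landmark_of(q,c)])
E
```

```text
pics
{'clock': 0.0, 'qpos': array([ 1.07603477e+00,  2.76606349e-01,  1.50612147e+00,  2.28418911e-05,
        1.36071965e+00, -1.21001950e-01]), 'qd': array([ 0.00065907,  0.00095238,  0.00014005,  0.00062903, -0.00141565,
        0.00052377]), 'effort': array([ 6.55078584e-04, -4.16770434e+01, -2.45801014e+01, -1.24118496e-04,
        1.09179641e-02, -2.05339127e-06]), 'position': array([0.20975418, 0.53495308, 0.30303777]), 'ee_rot': array([-2.91685623e-04,  1.85796203e-01,  9.82587864e-01, -8.80417228e-04]), 'contact_force': array([0.12723978, 0.85638225, 0.18820956]), 'moment': array([-0.00648968,  0.0345924 , -0.01282202]), 'width': 0.08528210547473433}
scene [[524.3, 0.0, 318.6], [0.0, 524.3, 236.5], [0.0, 0.0, 1.0]] [ 1.253 -0.431  0.953]
jar [([0.553, -0.15, 0.002], 0.6)]
lid [([0.556, -0.151, 0.084], 0.9), ([0.664, -0.184, -0.0], 0.71), ([0.559, -0.056, 0.002], 0.55)]
lid_mid [([0.661, -0.182, 0.014], 0.72), ([0.555, -0.153, 0.098], 0.61), ([0.553, -0.055, 0.013], 0.59)]
lid_edge [([0.552, -0.15, 0.081], 0.86), ([0.554, -0.058, 0.001], 0.81), ([0.666, -0.184, 0.0], 0.79)]
j
[... 501 characters left out ...]
.148, -0.002], 0.55), ([0.556, -0.149, 0.083], 0.19)]
lid [([0.552, -0.151, 0.086], 0.96), ([0.665, -0.189, 0.0], 0.9), ([0.55, -0.059, 0.0], 0.71)]
lid_mid [([0.555, -0.056, 0.01], 0.87), ([0.665, -0.184, 0.017], 0.64), ([0.553, -0.152, 0.099], 0.56), ([0.557, -0.148, 0.033], 0.47)]
lid_edge [([0.557, -0.152, 0.084], 0.82), ([0.666, -0.181, -0.003], 0.6), ([0.554, -0.059, -0.003], 0.59)]
jar_mid [([0.553, -0.153, 0.029], 0.87)]
holder [([0.723, 0.156, 0.002], 0.88), ([0.557, 0.155, -0.001], 0.64)]
holder_floor [([0.722, 0.154, 0.0], 0.62)]
round_jar [([0.692, 0.006, -0.002], 0.68)]
sprayer [([0.638, 0.402, -0.0], 0.62)]
basket [([0.632, -0.384, 0.001], 0.67), ([0.559, 0.154, -0.002], 0.47)]
```

View pics/scene0.png

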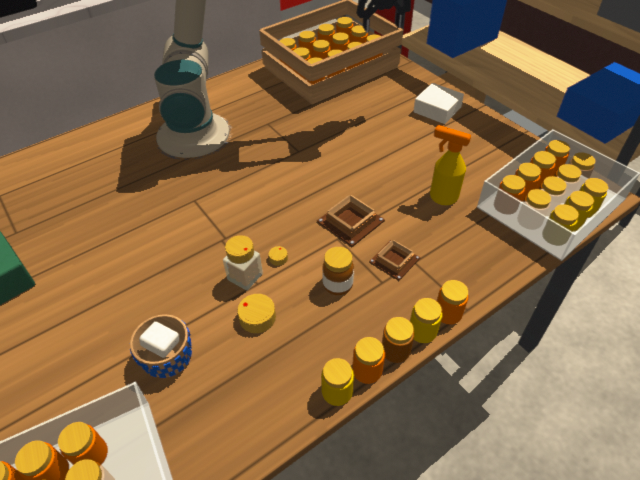

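```bash
python3 - <<'E'
import cv2
im=cv2.imread("pics/top0.png")
print(im.shape)
cv2.imwrite("pics/topc.png",im)
E
```

```text
(480, 640, 3)
```

View pics/top0.png

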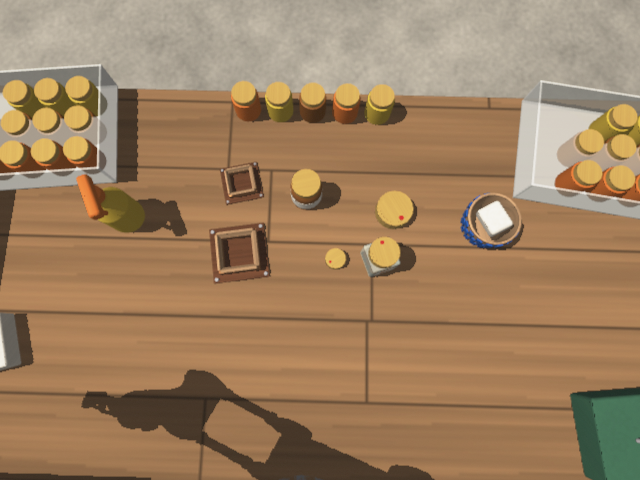

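The scene view shows the square jar at (240,262), the round jar at (338,270), the large holder at (350,218) and the small holder at (395,258). The loose lids, one large and one small, are at (257,314) and (278,256). The top view agrees: jar at (383,255), large holder at (239,252). The network points match these.

```bash
python3 - <<'E'
from rig import sensors, cams, manip
import cv2,numpy as np
im=cams.get_image("wrist"); s=sensors.get_state()
print(im["intrinsics"].tolist(),-im["R"].T@im["t"]-s["position"],im["R"][2],im["R"][0],manip.grip_point_offset)
t=cv2.imread("pics/top0.png")
a=cv2.resize(t[210:295,195:275],None,fx=5,fy=5,interpolation=cv2.INTER_CUBIC)
b=cv2.resize(t[210:295,345:425],None,fx=5,fy=5,interpolation=cv2.INTER_CUBIC)
cv2.imwrite("pics/crop1.png",np.hstack([a,b]))
E
```

```text
[[359.2799792683117, 0.0, 316.3110286091318], [0.0, 359.2799792683117, 241.19051520754817], [0.0, 0.0, 1.0]] [-0.0625212   0.02395667  0.06819476] [ 0.24557499 -0.09574937 -0.96463723] [3.65392091e-01 9.30853495e-01 6.24609580e-04] 0.0539
```

View pics/crop1.png

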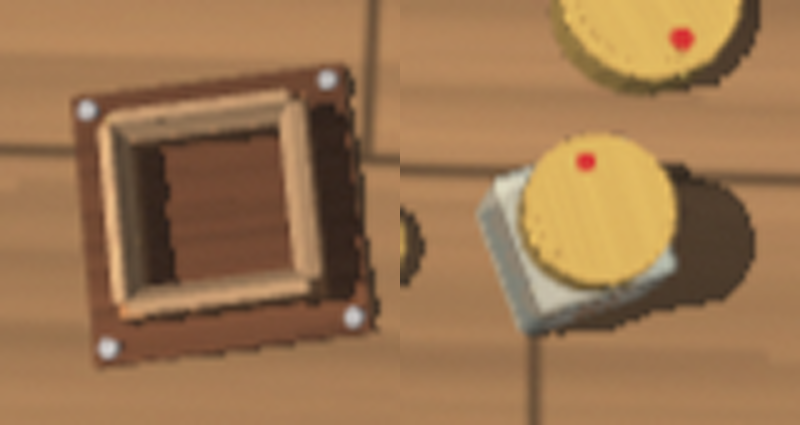

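The crop shows the holder's screws at (87,110), (327,79), (353,317) and (108,348), which puts its yaw near 6°. The jar's sides give about 22° and its lid dot about 15°, so the turn angle is about -7°. I'll move over the holder for a closer look.

Request:
drive_tool(targets=[[0.03,-0.037,0,0],[0.03,-0.037,0,0],[0.03,-0.037,0,0],[0.03,-0.037,0,0],[0.03,-0.037,0,0]], jaw=0.0854)

```text
clock: 1.78
position: [0.3608, 0.3491, 0.3041]
ee_rot: [0.0, 0.186, 0.983, 0.0]
contact_force: [0.9, -0.3, 0.9]
width: 0.0853
```

Request:
drive_tool(targets=[[0.03,-0.037,0,0],[0.03,-0.037,0,0],[0.03,-0.037,0,0],[0.03,-0.037,0,0],[0.03,-0.037,0,0]])

```text
clock: 2.4
position: [0.5109, 0.164, 0.3041]
ee_rot: [0.0, 0.186, 0.983, 0.0]
contact_force: [0.7, 1.0, -0.3]
width: 0.0855
```

```bash
cat > h.py <<'E'
from rig import sensors, cams, manip, spotter
import cv2,numpy as np
def shot(c,name=None):
    im=cams.get_image(c)
    if name: cv2.imwrite(f"pics/{name}.png",im["color"][:,:,::-1])
    return im
def unproj(im,uv,z):
    uv=np.atleast_2d(uv).astype(float)
    d=np.c_[uv,np.ones(len(uv))]@np.linalg.inv(im["intrinsics"]).T@im["R"]
    o=-im["R"].T@im["t"]
    return o+d*((z-o[2])/d[:,2:])
def proj(im,X):
    c=np.atleast_2d(X)@im["R"].T+im["t"]; p=c@im["intrinsics"].T
    return p[:,:2]/p[:,2:]
def st():
    s=sensors.get_state(); print(round(s["clock"],2),s["position"].round(4),"yaw",round(float(np.degrees(2*np.arctan2(s["ee_rot"][2],s["ee_rot"][1]))-90),2),"F",s["contact_force"].round(1),"M",s["moment"].round(2),"w",round(s["width"],4),"q6",s["qpos"][5].round(2))
def lm(q,c): print(c,q,[(np.round(d["point"],3).tolist(),round(d["score"],2)) for d in spotter.landmark_of(q,c)])
E
python3 - <<'E'
from h import *
st(); im=shot("wrist","w1"); lm("holder","wrist"); lm("holder_floor","wrist")
t=shot("top")
uv=np.array([(87,110),(327,79),(353,317),(108,348)])/5+[195,210]-0.4
print(unproj(t,uv,0.007).round(4))
E
```

```text
2.4 [0.5109 0.164  0.3041] yaw 68.57 F [ 0.7  1.  -0.3] M [ 0.07 -0.    0.06] w 0.0855 q6 -1.02
wrist holder [([0.559, 0.154, 0.002], 0.73)]
wrist holder_floor [([0.562, 0.15, 0.007], 0.98), ([0.717, 0.158, 0.005], 0.84)]
[[0.6058 0.2113 0.007 ]
 [0.6226 0.1068 0.007 ]
 [0.5178 0.0904 0.007 ]
 [0.5016 0.195  0.007 ]]
```

View pics/w1.png

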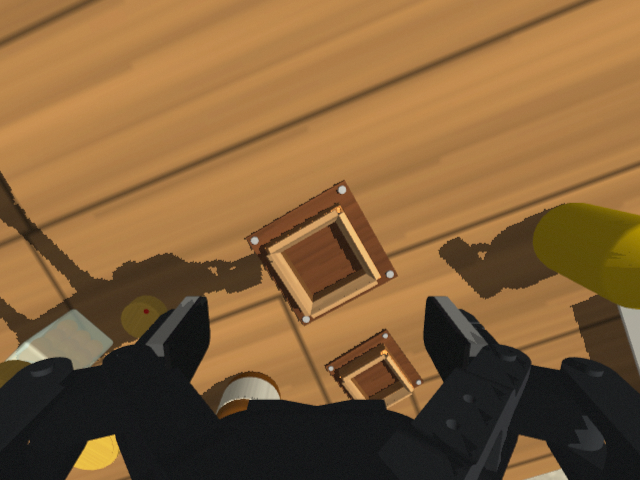

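The wrist view shows the large holder's screws at (255,240), (342,190), (390,274) and (306,320). Next I'll measure these and move in front of the jar.

```bash
python3 - <<'E'
from h import *
im=shot("wrist")
# refine screws: bright low-saturation blobs near the picks
hsv=cv2.cvtColor(im["color"],cv2.COLOR_RGB2HSV)
m=((hsv[...,1]<60)&(hsv[...,2]>110)).astype(np.uint8)
uv=[]
for u,v in [(255,240),(342,190),(390,274),(306,320)]:
    ys,xs=np.nonzero(m[v-9:v+10,u-9:u+10]); uv.append((u-9+xs.mean(),v-9+ys.mean()))
P=unproj(im,uv,0.007); print(np.round(uv,1).tolist(),P.round(4).tolist(),P.mean(0).round(4))
for i in range(4):
    d=P[(i+1)%4]-P[i]; print(np.hypot(*d[:2]).round(4),np.degrees(np.arctan2(d[1],d[0]))%90)
E
```

```text
[[253.8, 241.5], [341.3, 190.6], [389.5, 275.0], [305.6, 320.2]] [[0.5165, 0.0911, 0.007], [0.5002, 0.1956, 0.007], [0.6046, 0.2121, 0.007], [0.6212, 0.1076, 0.007]] [0.5606 0.1516 0.007 ]
0.1057 8.853175032933947
0.1057 8.993087497048627
0.1058 9.014769579790197
0.106 8.93150757663247
```

Request:
drive_tool(targets=[[-0.005,-0.06,0,0],[-0.005,-0.06,0,0],[-0.005,-0.06,0,0],[-0.005,-0.06,0,0],[-0.005,-0.06,0,0]])

```text
clock: 3.28
position: [0.4845, -0.1348, 0.3043]
ee_rot: [0.0, 0.185, 0.983, 0.0]
contact_force: [0.8, 0.4, -1.0]
width: 0.0854
```

```bash
python3 - <<'E'
from h import *
st(); im=shot("wrist","w2"); 
for q in("jar","jar_mid","lid","lid_mid"): lm(q,"wrist")
E
```

```text
3.27 [ 0.4845 -0.1348  0.3043] yaw 68.71 F [ 0.8  0.4 -1. ] M [-0.03 -0.06 -0.  ] w 0.0854 q6 -1.61
wrist jar [([0.554, -0.154, 0.0], 0.81)]
wrist jar_mid [([0.697, 0.01, -0.002], 0.35)]
wrist lid [([0.66, -0.176, 0.005], 0.97), ([0.55, -0.149, 0.089], 0.93), ([0.551, -0.06, -0.002], 0.67)]
wrist lid_mid [([0.662, -0.185, 0.019], 0.75), ([0.553, -0.151, 0.095], 0.56), ([0.554, -0.057, 0.007], 0.56)]
```

View pics/w2.png

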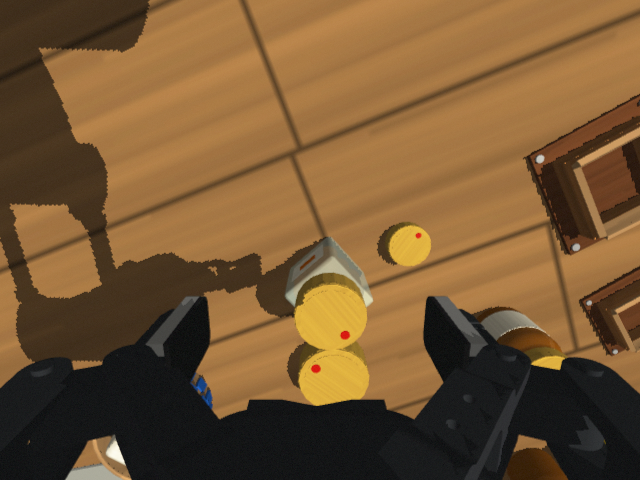

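The wrist view shows the jar, with its lid centred near (331,316), its near body corner at (327,237), and the label on the face toward the robot. I'll overlay a wireframe to refine the yaw and centre.

```bash
cat > ov.py <<'E'
from h import *
def overlay(c,ctr,yaw,z0,box,f,lid=0.085):
    im=shot(c); (u0,v0,u1,v1)=box
    img=cv2.resize(im["color"][v0:v1,u0:u1,::-1],None,fx=f,fy=f,interpolation=cv2.INTER_CUBIC)
    a=np.radians(yaw); R=np.array([[np.cos(a),-np.sin(a)],[np.sin(a),np.cos(a)]])
    sq=np.array([[1,1],[-1,1],[-1,-1],[1,-1]])*.03@R.T+ctr
    def dr(X,col): cv2.polylines(img,[np.int32(((proj(im,X)-[u0,v0]+.5)*f)*8)],True,col,1,cv2.LINE_AA,3)
    for z,col in((0,(255,0,0)),(.075,(0,255,0))): dr(np.c_[sq,np.full(4,z0+z)],col)
    t=np.linspace(0,2*np.pi,60)
    for z in(lid,lid+.026): dr(np.c_[ctr+.0295*np.c_[np.cos(t),np.sin(t)],np.full(60,z0+z)],(255,0,255))
    return img
E
python3 - <<'E'
from ov import *
a=overlay("wrist",np.array([.554,-.151]),22,0,(260,220,390,360),4)
b=overlay("top",np.array([.554,-.151]),22,0,(350,225,415,295),4*2)
b=b[:,:]; h=560
cv2.imwrite("pics/ov1.png",cv2.resize(np.hstack([a[:h],b[:h,:]])[:, :],None,fx=.75,fy=.75,interpolation=cv2.INTER_AREA))
# lid-top circle in wrist: yellow saturation fit; red dot
im=shot("wrist"); hsv=cv2.cvtColor(im["color"],cv2.COLOR_RGB2HSV)
r=((hsv[...,0]<6)&(hsv[...,1]>200)&(hsv[...,2]>150)); ys,xs=np.nonzero(r[325:345,335:355]); dot=unproj(im,(335+xs.mean(),325+ys.mean()),.111)
print("dot",dot)
E
```

```text
dot [[ 0.57038878 -0.14399845  0.111     ]]
```

View pics/ov1.png

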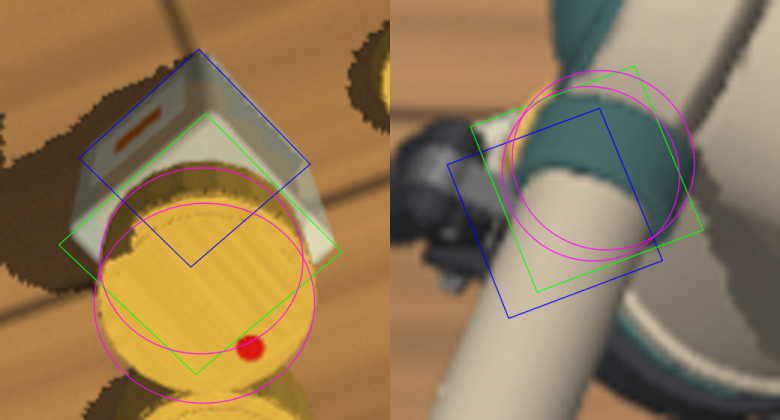

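The overlay fits the jar body well with centre (0.554,-0.151) and yaw about 22°, so I'll descend to the lid.

Request:
drive_tool(targets=[[0.0345,-0.008,-0.02,0],[0.0345,-0.008,-0.02,0],[0,0,-0.03,0],[0,0,-0.03,0],[0,0,-0.02,0]])

```text
clock: 4.3
position: [0.5538, -0.1485, 0.1824]
ee_rot: [-0.001, 0.184, 0.983, 0.0]
contact_force: [-1.1, 0.1, 0.2]
width: 0.0854
```

Request:
drive_tool(targets=[[0,0,-0.015,0],[0,0,-0.0145,0],[0,0,0,0],[0,0,0,0],[0,0,0,0]])

```text
clock: 4.92
position: [0.5544, -0.1509, 0.1553]
ee_rot: [0.001, 0.186, 0.983, -0.0]
contact_force: [0.8, -0.7, 0.2]
width: 0.0855
```

```bash
python3 - <<'E'
from h import *
st(); im=shot("wrist"); s=shot("scene")
cv2.imwrite("pics/g1.png",np.hstack([cv2.resize(im["color"][100:480,120:520,::-1],None,fx=.95,fy=.95),cv2.resize(s["color"][190:310,180:310,::-1],(391,361),interpolation=cv2.INTER_CUBIC)]))
E
```

```text
4.92 [ 0.5544 -0.1509  0.1553] yaw 68.58 F [ 0.8 -0.7  0.2] M [-0.05  0.03  0.05] w 0.0855 q6 -1.58
```

View pics/g1.png

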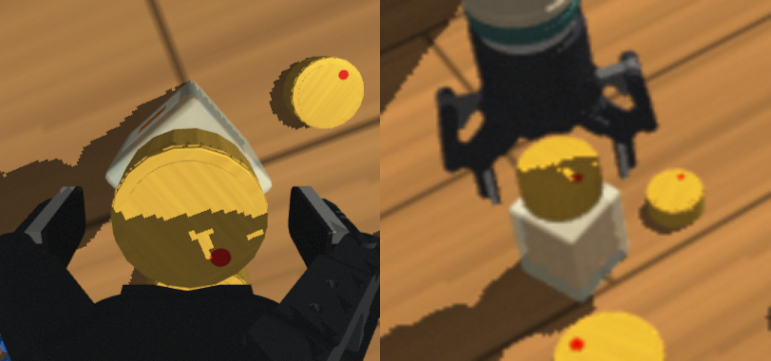

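The lid is centred between the fingers. I'll lower 4 mm and grip.

Request:
drive_tool(targets=[[0,0,-0.002,0],[0,0,-0.002,0],[0,0,0,0],[0,0,0,0],[0,0,0,0]])

```text
clock: 5.65
position: [0.554, -0.1507, 0.1505]
ee_rot: [0.0, 0.186, 0.983, 0.0]
contact_force: [-1.4, -0.3, 0.8]
width: 0.0854
```

Request:
drive_tool(targets=[[0,0,0,0],[0,0,0,0],[0,0,0,0],[0,0,0,0],[0,0,0,0]], jaw=0.05, force=80)

```text
clock: 6.28
position: [0.5543, -0.1503, 0.151]
ee_rot: [0.0, 0.186, 0.983, 0.0]
contact_force: [0.8, 2.6, 4.9]
width: 0.0575
```

```bash
python3 - <<'E'
from h import *
st()
E
```

```text
6.28 [ 0.5543 -0.1503  0.151 ] yaw 68.57 F [0.8 2.6 4.9] M [ 0.44  0.01 -0.02] w 0.0575 q6 -1.58
```

Request:
drive_tool(targets=[[0,0,0.01,0],[0,0,0.015,0],[0,0,0.02,0],[0,0,0.02,0],[0,0,0.015,0]])

```text
clock: 6.9
position: [0.5539, -0.151, 0.2316]
ee_rot: [0.0, 0.186, 0.983, -0.0]
contact_force: [0.3, -0.6, -5.4]
width: 0.0574
```

Request:
drive_tool(targets=[[0,0.02,0,0],[0,0.035,0,-2],[0,0.035,0,-2],[0,0.035,0,-2],[0,0.035,0,-2]])

```text
clock: 7.52
position: [0.5529, 0.0116, 0.2295]
ee_rot: [-0.001, 0.254, 0.967, 0.0]
contact_force: [0.0, -0.6, -5.6]
width: 0.0576
```

Request:
drive_tool(targets=[[0.001,0.035,0,-2],[0.001,0.035,0,-2],[0.001,0.03,0,-1],[0.002,0.025,0,0],[0.002,0.015,0,0]])

```text
clock: 8.15
position: [0.5598, 0.1513, 0.2296]
ee_rot: [-0.001, 0.295, 0.955, -0.0]
contact_force: [0.0, -0.8, -5.2]
width: 0.0574
```

```bash
python3 - <<'E'
from ov import *
st(); im=shot("wrist","w3"); 
for c in("wrist","scene"):
    cams.get_image(c)
    for q in ("jar","jar_mid","lid_mid","holder"): lm(q,c)
s=sensors.get_state()["position"]
a=overlay("wrist",s[:2],9,.081,(160,180,480,440),2.4)
cv2.imwrite("pics/ov3.png",a)
E
```

```text
8.15 [0.5598 0.1513 0.2296] yaw 55.68 F [ 0.  -0.8 -5.2] M [-0.05  0.04  0.03] w 0.0574 q6 -0.83
wrist jar [([0.562, 0.152, 0.079], 0.62)]
wrist jar_mid []
wrist lid_mid [([0.556, 0.153, 0.177], 0.83), ([0.555, -0.058, 0.008], 0.8)]
wrist holder []
scene jar [([0.558, 0.149, 0.079], 0.92)]
scene jar_mid [([0.561, 0.148, 0.116], 0.97), ([0.695, 0.007, 0.003], 0.71)]
scene lid_mid [([0.56, 0.149, 0.178], 0.94), ([0.551, -0.056, 0.013], 0.81), ([0.56, 0.151, 0.166], 0.7), ([0.666, -0.184, 0.014], 0.57), ([0.562, 0.148, 0.115], 0.19)]
scene holder [([0.721, 0.156, -0.0], 0.78), ([0.561, 0.149, -0.0], 0.67)]
```

View pics/ov3.png

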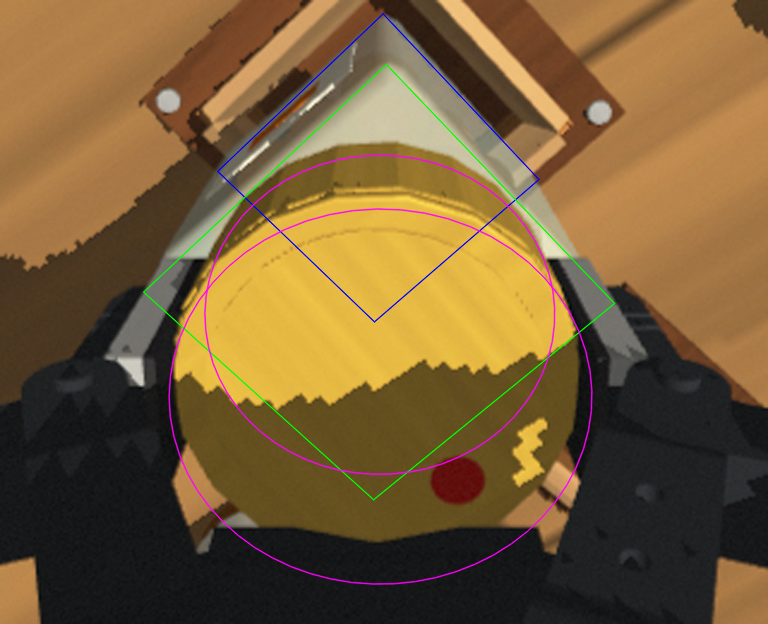

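The wrist overlay shows the jar hanging nearly centred, with its sides parallel to the holder walls and the lid at (377,365) in the crop. I'll lower to just above the flare, then go in slowly while watching the force.

Request:
drive_tool(targets=[[0.001,0,-0.01,0],[0,0,-0.015,0],[0,0,-0.01,0],[0,0,-0.005,0],[0,0,-0.002,0]])

```text
clock: 9.38
position: [0.5619, 0.1494, 0.1879]
ee_rot: [-0.0, 0.296, 0.955, -0.0]
contact_force: [-0.4, 0.4, -5.0]
width: 0.0576
```

Request:
drive_tool(targets=[[0,0,-0.003,0],[0,0,-0.003,0],[0,0,-0.003,0],[0,0,-0.003,0],[0,0,0,0]])

```text
clock: 10.0
position: [0.5619, 0.1494, 0.1762]
ee_rot: [-0.0, 0.296, 0.955, 0.0]
contact_force: [0.3, -0.5, -6.2]
width: 0.0578
```

```bash
python3 - <<'E'
from h import *
st(); s=shot("scene")
cv2.imwrite("pics/s2.png",cv2.resize(s["color"][120:260,290:420,::-1],None,fx=4,fy=4,interpolation=cv2.INTER_CUBIC))
E
```

```text
10.0 [0.5619 0.1494 0.1762] yaw 55.58 F [ 0.3 -0.5 -6.2] M [ 0.13  0.   -0.04] w 0.0578 q6 -0.83
```

View pics/s2.png

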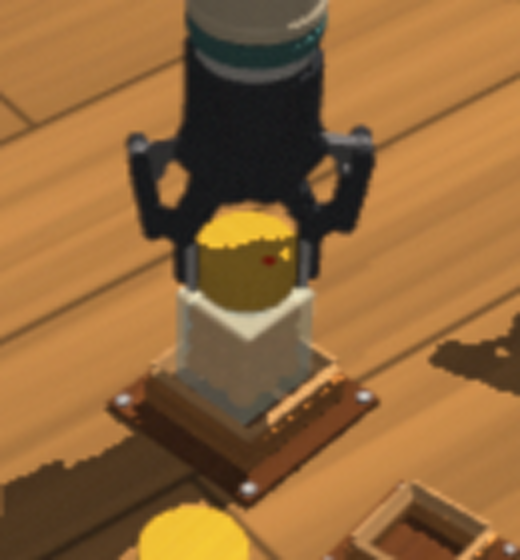

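The jar base is inside the flare near (248,405) with no contact force. I'll continue down.

Request:
drive_tool(targets=[[0,0.001,-0.003,0],[0,0,-0.003,0],[0,0,-0.003,0],[0,0,-0.002,0],[0,0,-0.001,0]])

```text
clock: 10.68
position: [0.5619, 0.1503, 0.1642]
ee_rot: [-0.0, 0.296, 0.955, -0.0]
contact_force: [0.3, -0.1, -6.1]
width: 0.0578
```

Request:
drive_tool(targets=[[0,0,-0.002,0],[0,0,-0.002,0],[0,0,-0.0015,0],[0,0,-0.001,0],[0,0,0,0]])

```text
clock: 11.3
position: [0.5619, 0.1503, 0.1578]
ee_rot: [-0.0, 0.296, 0.955, 0.0]
contact_force: [-0.7, 0.6, -5.8]
width: 0.0576
```

```bash
python3 -c "
from h import *
st()"
```

```text
11.3 [0.5619 0.1503 0.1578] yaw 55.58 F [-0.7  0.6 -5.8] M [0.01 0.02 0.07] w 0.0576 q6 -0.83
```

Now I'll feel for the floor.

Request:
drive_tool(targets=[[0,0,-0.0007,0],[0,0,-0.0007,0],[0,0,-0.0006,0],[0,0,0,0],[0,0,0,0]])

```text
clock: 11.92
position: [0.5622, 0.1505, 0.1569]
ee_rot: [0.0, 0.296, 0.955, 0.0]
contact_force: [-2.4, 0.8, 5.5]
width: 0.0573
```

```bash
python3 -c "
from h import *
st()"
```

```text
11.93 [0.5622 0.1505 0.1569] yaw 55.58 F [-2.4  0.8  5.5] M [0.01 0.46 0.01] w 0.0573 q6 -0.83
```

The jar is seated: TCP z is 0.157 as expected, and the floor pushes up. Now I'll twist anticlockwise.

Request:
drive_tool(targets=[[0,0,0,4],[0,0,0,6.5],[0,0,0,6.5],[0,0,0,6.5],[0,0,0,6.5]])

```text
clock: 12.55
position: [0.5628, 0.1506, 0.1569]
ee_rot: [0.001, 0.037, 0.999, 0.001]
contact_force: [-1.0, 2.0, 4.1]
width: 0.0577
```

```bash
python3 -c "
from h import *
st()"
```

```text
12.55 [0.5628 0.1506 0.1569] yaw 85.74 F [-1.   2.   4.1] M [-0.01  0.2  -0.22] w 0.0577 q6 -1.36
```

Request:
drive_tool(targets=[[0,0,0,6],[0,0,0,6],[0,0,0,6],[0,0,0,6],[0,0,0,6]])

```text
clock: 13.18
position: [0.563, 0.1512, 0.1583]
ee_rot: [0.002, -0.223, 0.975, 0.001]
contact_force: [-2.7, 2.9, 11.3]
width: 0.0576
```

```bash
python3 -c "
from h import *
st(); shot('wrist','w5')
a=shot('wrist')['color'][100:480,120:520,::-1]; b=cv2.resize(shot('scene')['color'][130:260,290:420,::-1],(380,380),interpolation=cv2.INTER_CUBIC)
cv2.imwrite('pics/t1.png',np.hstack([a,b]))"
```

```text
13.18 [0.563  0.1512 0.1583] yaw 115.73 F [-2.7  2.9 11.3] M [ 0.37  0.49 -0.14] w 0.0576 q6 -1.88
```

View pics/t1.png

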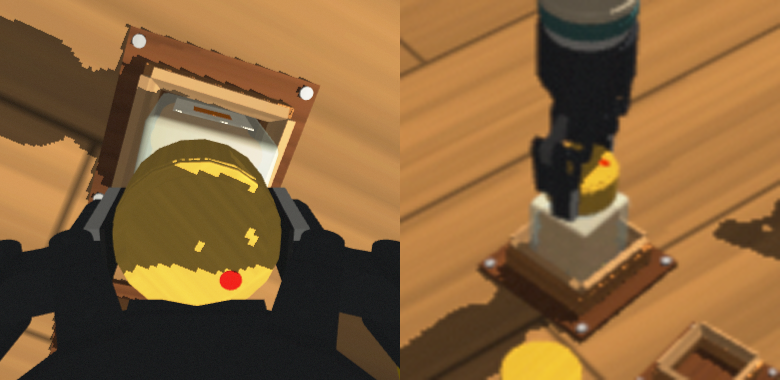

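In the picture the jar is down in the pocket, the lid has turned with the fingers (dot at (230,281)), and the spring's 11 N upward force shows it has popped free. I'll add a last 5° so a start near -13° is covered too, then lift a little.

Request:
drive_tool(targets=[[0,0,0,3],[0,0,0,2],[0,0,0.001,0],[0,0,0.001,0],[0,0,0.001,0]])

```text
clock: 13.95
position: [0.5629, 0.151, 0.1599]
ee_rot: [0.002, -0.264, 0.965, 0.0]
contact_force: [-0.4, 2.3, 1.5]
width: 0.0577
```

Request:
drive_tool(targets=[[0,0,0.002,0],[0,0,0.002,0],[0,0,0.002,0],[0,0,0.002,0],[0,0,0,0]])

```text
clock: 14.58
position: [0.5622, 0.1502, 0.1672]
ee_rot: [0.0, -0.264, 0.965, -0.0]
contact_force: [1.3, 1.3, 0.1]
width: 0.0575
```

```bash
python3 -c "
from h import *
st()
for c in('scene','wrist'):
    cams.get_image(c)
    for q in('jar','jar_mid','lid_edge'): lm(q,c)"
```

```text
14.57 [0.5622 0.1502 0.1672] yaw 120.58 F [1.3 1.3 0.1] M [ 0.17 -0.02  0.  ] w 0.0575 q6 -1.96
scene jar [([0.561, 0.15, 0.007], 0.67)]
scene jar_mid [([0.564, 0.152, 0.041], 0.76)]
scene lid_edge [([0.664, -0.183, 0.002], 0.62), ([0.559, 0.147, 0.103], 0.55), ([0.557, -0.057, 0.0], 0.51), ([0.566, 0.146, 0.104], 0.43)]
wrist jar [([0.564, 0.151, 0.006], 0.59)]
wrist jar_mid []
wrist lid_edge [([0.559, 0.153, 0.1], 0.95), ([0.553, -0.057, 0.002], 0.6)]
```

The lid has risen about 10 mm, the jar's underside stays at 6 mm, and there's no jar weight on the wrist. I'll finish the lift.

Request:
drive_tool(targets=[[0,0,0.004,0],[0,0,0.005,0],[0,0,0.005,0],[0,0,0.005,0],[0,0,0.003,0]])

```text
clock: 15.6
position: [0.5621, 0.1503, 0.1895]
ee_rot: [0.0, -0.264, 0.965, -0.0]
contact_force: [0.5, 0.9, 1.1]
width: 0.0573
```

Request:
drive_tool(targets=[[0,0,0,0],[0,0,0,0],[0,0,0,0],[0,0,0,0],[0,0,0,0]])

```text
clock: 16.23
position: [0.562, 0.1503, 0.1888]
ee_rot: [-0.0, -0.264, 0.965, 0.0]
contact_force: [-0.1, -0.4, 0.2]
width: 0.0573
```

```bash
python3 -c "
from h import *
st()
for c in('scene','wrist'):
    cams.get_image(c)
    for q in('jar','jar_mouth','lid_edge','round_jar','basket','sprayer'): lm(q,c)
a=shot('wrist')['color'][100:480,120:520,::-1]; b=cv2.resize(shot('scene')['color'][130:260,290:420,::-1],(380,380),interpolation=cv2.INTER_CUBIC)
cv2.imwrite('pics/t2.png',np.hstack([a,b]))"
```

```text
16.23 [0.562  0.1503 0.1888] yaw 120.58 F [-0.1 -0.4  0.2] M [-0.    0.02  0.03] w 0.0573 q6 -1.96
scene jar [([0.562, 0.152, 0.005], 0.77)]
scene jar_mouth [([0.56, 0.151, 0.113], 0.65), ([0.693, 0.003, 0.002], 0.5)]
scene lid_edge [([0.561, 0.147, 0.124], 0.78), ([0.665, -0.184, 0.004], 0.78), ([0.56, 0.151, 0.114], 0.71), ([0.555, -0.056, 0.002], 0.59)]
scene round_jar [([0.696, 0.006, 0.004], 0.8)]
scene basket [([0.636, -0.384, 0.0], 0.61), ([0.694, 0.003, 0.003], 0.53)]
scene sprayer [([0.638, 0.402, -0.001], 0.71)]
wrist jar [([0.562, 0.149, 0.006], 0.84)]
wrist jar_mouth []
wrist lid_edge [([0.555, 0.152, 0.121], 0.91), ([0.552, -0.062, 0.001], 0.81), ([0.563, 0.153, 0.007], 0.66), ([0.559, 0.149, 0.126], 0.5), ([0.696, 0.01, -0.002], 0.46)]
wrist round_jar [([0.694, 0.01, -0.005], 0.59)]
wrist basket []
wrist sprayer [([0.635, 0.403, 0.0], 0.95)]
```

View pics/t2.png

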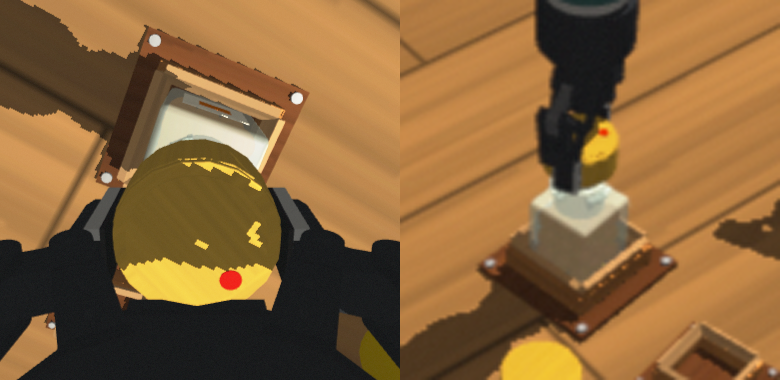

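The jar stands in the holder with its bare neck visible (scene crop, about (580,190)), and the lid is level about 7 mm above the mouth. I'll hand in.

```bash
python3 -c "
from h import *
print(manip.sign_off()); st()"
```

```text
the job is handed in; nothing more can be done
None
the job is handed in; nothing more can be done
```

The job is done and handed in at about 16.5 s on the robot's clock. I carried the closed jar by its lid into the large holder and twisted the lid about 65° anticlockwise in one grip. Then I lifted it 32 mm straight up, and the gripper is still holding it.

**Last checks:**
- **Jar:** both cameras put its underside at 5–6 mm, which is the pocket floor. The picture shows it upright in the holder with its neck bare.
- **Lid:** it is level, and its lower edge is at about 0.123 m by the arm's travel. The mouth is at 0.116 m by the sizes given, so the gap is about 7 mm. The network readings of the lid edge scatter by a few mm: 0.121–0.126 m for the best ones, and one weaker reading at 0.114 m that is probably the mouth.
- **Force:** wrist force was close to zero at the end, and the highest force reading was about 12 N, during the twist.
- **Bystanders:** the round jar and spray bottle are within the networks' few mm of where they started. The basket was rechecked in the scene view only and is also unmoved within that error.

**Not measured:** the exact turn angle between lid and jar. It was judged from the wrist rotation, the lid springing up and the lid lifting freely.

I viewed 10 pictures in all.

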